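Loosen the knurled nut of the lens drill jig and swing its drill plate open

ROBOT

A 6-joint arm with a two-finger parallel gripper is mounted at the origin on a cart in front of the work surface, level with it; the furniture and walls round the work are solid. World frame = base frame: x ahead of the robot, y to its left, z up, the work surface at z = 0. Lengths are in m, angles in rad, forces in N, time in s.
With the tool pointing down it reaches from about 0.35 to 0.775 m from the base axis. Payload 7.3 kg.
Tool frame: the origin (TCP) lies midway between the tips of the shut fingers; the grasp point (between the pads) lies 19 mm behind it; z points along the fingers, y is the line along which they close (so a half turn about z gives the same grasp; the last joint's range is limited). The gripper opens to 92 mm and grips with 3 to 60 N. Pads are 19 mm wide; open, the fingers measure 130 mm over their backs; the gripper's body (75 mm by 190 mm) begins 47 mm behind the grasp point.
Start: joints at [1.127, 0.342, 1.524, -0, 1.275, -0.146], TCP at [0.154, 0.502, 0.188] pointing down, gripper open.
Joint ranges: [-2.53, 2.53], [-0.77, 2.02], [0.04, 2.7], [-1, 4.14], [0.28, 2.66], [-3.11, 3.11]. Speed limits (rad/s): [2.57, 2.57, 3.14, 3.14, 3.14, 3.14].

INTERFACE

Orientations are given as [roll, pitch, yaw] about the fixed x, y, z axes, in that order (R = Rz(yaw) Ry(pitch) Rx(roll)).
In Python, from cell import monitor, vision, workorder gives the robot as it stands.
- The arm moves only by the tool move_arm, never from a script. Its argument "rows" is a list of rows, each a list of 5 numbers: the shift along the world's x, y, z in mm, then the turn about the world's z in rad, then the closure, from -1 (fully open) to 1 (shut). A call has 1 to 12 rows; each row shifts and turns the commanded pose from where the row before left it; what a row does not reach is not made up. A row lasts 1/10 s, in which the tool goes at most 50 mm and 8.59 degrees, less where a joint would pass 70% of its speed; a pose out of reach is approached as far as the arm can. A call is refused whole if a number of a shift passes 50 or a number of a turn 0.15, either way. A call with a gripper value outside its range is refused whole. The fingers move at their own pace and stop on an object; "newtons" is the grip in N (left out, the last holds). Time passes only in rows, so rows that do not move let the fingers close. It gives the time, the measured TCP pose, the force, the opening and the grip force at its end, in the units of the state.
- monitor.observe(): the state, without advancing time (a new reading comes with each control period).
- vision.read_camera(name): name is "scene" or "top" or "wrist"; returns the picture (400x640x3 uint8, red, green, blue); there is no depth.
- vision.get_calibration(name): a dict with "K" (3x3 intrinsics, pixels), "k1" (the pictures are not rectified: a ray, as slopes to the right and down, at radius r is drawn at 1 + k1 r^2 times it, then the intrinsics apply), "T" (4x4, takes a point from camera to world coordinates); the wrist camera has in their place "mount" (4x4, takes a point from camera to tool coordinates, whose origin is the TCP and whose axes are the flange's). Camera axes: x right, y up, looking along -z (the intrinsics and any distortion apply to the point x, -y, -z); pixel columns grow to the right and rows downward; lengths in m; the calibration is good to about 2 mm. A picture is of the moment at which its call begins: read the wrist's pose just before it. get_calibration takes no time and is no camera call.
- workorder.hand_in(): hands the job in; it is judged then, once.
The state is a dict: "time": time; "qpos": joint angles; "qvel": joint speeds; "joint_efforts": joint torques, N m; "tool_pos": TCP position; "tool_rot": TCP orientation; "contact_force": force on the tool from outside, world axes, zero at the start; "torque": the same for the moment, N m; "opening": finger opening in m; "grip_force": force on a finger pad.
Only numpy, scipy, OpenCV 4.12 (cv2) and the standard library are available. Lean on these libraries where they do the work, as an engineer would, in place of code of your own. Each camera call takes 0.05 s, during which the arm holds its last target. There are 200 camera calls.

TASK

The lens in the drill jig is finished: with a fingertip rolled across its knurled rim, loosen the brass nut by two full turns, counter-clockwise seen from above, which lifts its collar out of the plate, and leave it there on its stud. Then push the black pin to swing the steel drill plate away from the nut, fully open against its stop, so that the lens lies free to be taken out. Only touch and push: do not grip the nut or the pin, do not touch or shift the lens in its nest, and leave the things round the jig where they are.

Things in the scene. Friction and masses are not known exactly. Their poses are not given: they have to be found in the camera images.
- jig: Drill jig for rimless lenses, screwed down: aluminium base plate 110 (x) x 210 (y) x 12 mm. Origin: centre of its underside, on the worktop. x points to the jig's back, y to its left, z up; place and yaw (up to 0.35 rad either way) vary. Plate pivot at y = -70 mm, nut at y = +70, lens nest and (while shut) pin at the middle. A stop pin 8 mm thick, 48 mm high stands at x = 42, y = -87.
- nut_rim (a point): Centre of the brass nut's knurled rim, on its upright axis. The rim is a cylinder 40.6 mm across, 18 mm high (9 mm above and below this point). 63 mm above the worktop while tight; rises with the nut, 3 mm a turn. The stud (12 mm thick) ends 88 mm above the worktop. Below lies the drill plate's head, 44 x 44 mm, top at 52 mm. The nearest thing beside the rim is the black pin, 70 mm from this axis.
- nut (a joint): Turn of the nut in rad: 0 = tight (at the start), growing as it is loosened counter-clockwise seen from above; two full turns = 12.57. 1.5 N along the rim turns it; it stays where left. Its collar sits 5 mm deep in a pocket of the plate and holds that shut for some 1.7 turns. The thread ends at 3 turns.
- nut_mark (a point): Red mark on the nut's top and side, this point at the top of the rim, 19 mm from the axis; it turns with the nut. While tight it points along the drill plate towards the pin, at the red witness line on the plate, and comes round to that line again after each full turn.
- pin (a point): Upright black pin on the middle of the drill plate, for pushing the plate; 12 mm thick, rising from the plate's top (52 mm above the worktop) to 80 mm. This point lies on its axis at 68 mm. A foot flange 18 mm across covers its lowest 4 mm. While shut it stands over the middle of the lens, 70 mm from the pivot.
- plate (a joint): Swing of the steel drill plate in rad: 0 = shut under the nut, growing clockwise seen from above (the pin moves to the jig's +x, then round the pivot); 1.57 = fully open against the stop, pointing to the jig's +x. Needs about 1 N at the pin, stays where left. Plate 26 mm wide, 42 to 52 mm above the worktop, reaching 162 mm from the pivot.
- pivot (a point): Centre of the post on which the drill plate swings, 47 mm above the worktop; a screw head 20 mm across stands 6 mm above the plate there (to 58 mm).
- lens: Tinted brownish spectacle lens, 40 (x) x 54 (y) x 7 mm, lying loose in the nest at the middle of the jig. Origin: centre of its underside, 26 mm above the worktop. Not to be touched.
- lens_box_a: Small black lens box with clear lid, 29 x 32 x 17 mm, loose, left of the jig; origin: centre of its underside. Leave alone.
- lens_box_b: A second such lens box, 29 x 32 x 17 mm, loose, left in front of the jig; origin: centre of its underside. Leave alone.
- tin: Round tin with teal lid, 54 mm across, 22 mm high, loose, behind the jig; origin: centre of its underside. Leave alone.
- felt_block: Felt buffing block with wooden back, 26 x 62 x 24 mm, loose, in front of the jig; origin: centre of its underside. Leave alone.

How it is judged:
On the way, in this order (a step that is already met when the one before it is completed fails the run):
1. the nut is loosened by two full turns while the plate is still shut (value of joint nut between 11.77 and 13.37 rad and value of joint plate below 0.15 rad), for 0.2 s.
2. the drill plate is swung fully open (value of joint plate above 1.4 rad), for 0.2 s.
At the end, for the whole second after the job is handed in: The nut stands two full turns (12.57 rad) from tight, within 0.8 rad (an eighth of a turn); the drill plate is open to within 0.17 rad of its stop (beyond 1.4 rad) and at rest; the lens lies in its nest within 5 mm of where it was (value of joint nut between 11.77 and 13.37 rad and value of joint plate above 1.4 rad and velocity of joint plate between -0.05 and 0.05 rad/s and distance of lens from where it was at the start of the episode below 0.005 m and linear speed of lens below 0.02 m/s); the robot touches nothing.
It fails at once if the lens is touched by the robot (contact force between any of the arm, the fingers and lens above 0.5 N).
It fails at once if the lens is shifted or lifted (distance of lens from where it was at the start of the episode above 0.008 m).
It fails at once if the nut is gripped between the fingers (horizontal distance between the grasp point and nut_rim below 0.008 m and contact force between the fingers and anything else above 1 N).
It fails at once if the pin is gripped between the fingers (horizontal distance between the grasp point and pin below 0.006 m and distance between the grasp point and pin below 0.04 m and contact force between the fingers and anything else above 1 N).
It fails at once if a thing beside the jig is moved by more than 20 mm (distance of any of lens_box_a, lens_box_b, tin, felt_block from where it was at the start of the episode above 0.02 m).
It also fails if it takes over 64 s, if anything falls off the work surface, if the arm or the gripper's body presses on something with over 40 N, if the wrist force passes 120 N, or if a joint passes its speed limit or range.

## Working session

There is one attempt and no reset: what is moved stays moved. The work goes in short steps, Python scripts to look and compute and a tool call to move; the robot and the scene stay as the last step left them, time stands still between calls to the robot, and variables do not carry over. Pictures are saved under pics/ and viewed, at most 10 in all, crops included, and the job is handed in when it is done.

Besides the shell and the picture viewer there is one more tool, called after "Call:" in YAML: its name, and indented under it one key for each argument. move_arm: Moves the arm, as the interface text tells. Its arguments: {"type":"object","properties":{"rows":{"type":"array","items":{"type":"array","items":{"type":"number"}}},"newtons":{"type":"number"}},"required":["rows"]}

```bash
ls; mkdir -p pics
python3 - <<'E'
from cell import monitor, vision, workorder
import cv2,numpy as np
s=monitor.observe();print(s)
for n in ["scene","top"]:
    c=vision.get_calibration(n);print(n,c)
    cv2.imwrite(f"pics/{n}0.png",vision.read_camera(n)[:,:,::-1])
print(vision.get_calibration("wrist"))
E
```

```text
pics
{'time': 0.0, 'qpos': array([ 1.12699901e+00,  3.42748358e-01,  1.52502060e+00, -2.17104500e-05,
        1.27541577e+00, -1.45984794e-01]), 'qvel': array([ 0.0004486 , -0.00091874,  0.00153444,  0.00245618,  0.00077137,
       -0.00138978]), 'joint_efforts': array([-3.45735258e-03, -4.31248856e+01, -2.44217670e+01,  7.14094844e-02,
        5.61678526e-02, -1.46672051e-04]), 'tool_pos': array([0.15382209, 0.50146161, 0.18743047]), 'tool_rot': array([-3.14001449e+00, -2.11055509e-04,  2.84378630e+00]), 'contact_force': array([ 0.26391461, -0.46432744,  0.10292254]), 'torque': array([ 0.02177923, -0.01654317, -0.02675041]), 'grip_force': 0.0, 'opening': 0.09209775260669711}
scene {'K': array([[488.27929437,   0.        , 322.27366326],
       [  0.        , 488.27929437, 196.84575651],
       [  0.        ,   0.        ,   1.        ]]), 'k1': 0.0023631616858296304, 'T': array([[ 0.81633867,  0.43814559, -0.37632383,  0.19804634],
       [-0.57757139,  0.61749676, -0.53395603, -0.49583568],
       [-0.00157173,  0.65324283,  0.75714684,  0.72144026],
       [ 0.        ,  0.       
[... 411 characters left out ...]
35967539e-04,  6.84657238e-02,  9.97653267e-01,
         9.26555150e-01],
       [ 0.00000000e+00,  0.00000000e+00,  0.00000000e+00,
         1.00000000e+00]])}
{'K': array([[334.00736115,   0.        , 317.04127362],
       [  0.        , 334.00736115, 194.24895296],
       [  0.        ,   0.        ,   1.        ]]), 'k1': -0.04040633563450611, 'mount': array([[ 1.17902785e-04,  9.51617384e-01,  3.07285439e-01,
         8.34619747e-02],
       [ 9.99999960e-01, -3.32039729e-05, -2.80863626e-04,
        -1.71373349e-04],
       [-2.57071612e-04,  3.07285460e-01, -9.51617350e-01,
        -1.96647983e-01],
       [ 0.00000000e+00,  0.00000000e+00,  0.00000000e+00,
         1.00000000e+00]])}
```

View pics/top0.png

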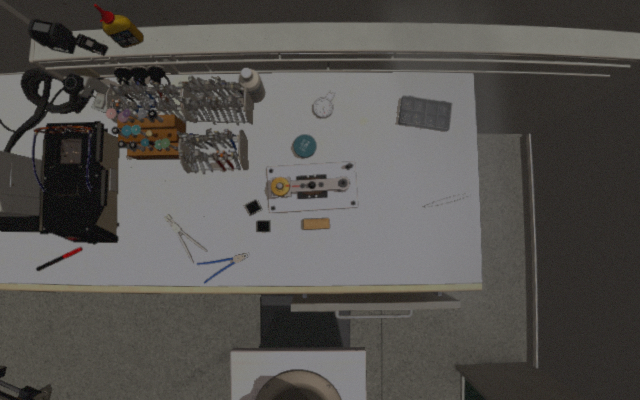

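View pics/scene0.png

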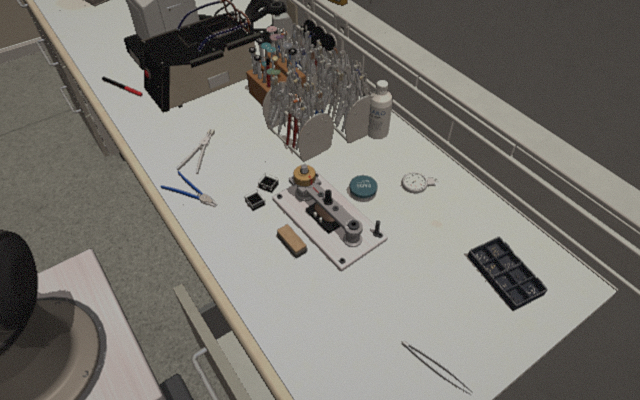

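Top view: nut at about (280,187), pin (312,184), pivot (343,183), stop (349,166); lens boxes at (253,207) and (263,226), felt block (316,224), tin (304,146). Now I'll turn these into positions.

```bash
cat > h.py <<'E'
from cell import monitor, vision, workorder
import cv2,numpy as np
from scipy.spatial.transform import Rotation as Ro
def camT(n,s=None):
    c=vision.get_calibration(n)
    if "T" in c: return c,c["T"]
    W=np.eye(4);W[:3,:3]=Ro.from_euler("xyz",s["tool_rot"]).as_matrix();W[:3,3]=s["tool_pos"]
    return c,W@c["mount"]
def ray(n,uv,z,s=None):
    c,T=camT(n,s);K=c["K"];d=np.array([(uv[0]-K[0,2])/K[0,0],(uv[1]-K[1,2])/K[1,1]]);p=d.copy()
    for _ in range(8): p=d/(1+c["k1"]*(p@p))
    v=T[:3,:3]@np.array([p[0],-p[1],-1]);o=T[:3,3]
    return (o+v*(z-o[2])/v[2]).round(4)
def proj(n,P,s=None):
    c,T=camT(n,s);q=np.linalg.inv(T)@np.append(P,1);p=np.array([q[0],-q[1]])/-q[2]
    p=p*(1+c["k1"]*(p@p));return (c["K"]@np.append(p,1))[:2]
E
python3 - <<'E'
from h import *
t=cv2.imread("pics/top0.png");h=cv2.cvtColor(t,cv2.COLOR_BGR2HSV)
m=cv2.inRange(h,(8,110,80),(30,255,255))
n,l,st,ce=cv2.connectedComponentsWithStats(m)
for i in range(1,n):
    if st[i,4]>60:print(st[i],ce[i])
for nm,uv,z in [("nut",(280,187),.072),("pin",(312,184.5),.08),("piv",(343,183),.058),("stop",(349,166),.048),("boxa",(253,207),.017),("boxb",(263,226),.017),("felt",(316,224),.024),("tin",(304,146),.022)]: print(nm,ray("top",uv,z))
# base plate corners
g=cv2.inRange(h,(0,0,0),(180,60,255))
big=cv2.resize(t[130:245,225:385],None,fx=5,fy=5,interpolation=cv2.INTER_CUBIC);big=cv2.convertScaleAbs(big,alpha=1.4)
cv2.imwrite("pics/top0c.png",big)
E
```

```text
[113  15  17  10 135] [120.46666667  20.02222222]
[117 114  58  14 353] [150.93484419 121.88385269]
[148 129  29  12 193] [163.4507772  133.93782383]
[118 134  27   7  95] [130.67368421 137.77894737]
[127 147  52   9 245] [152.73061224 151.95102041]
[271 178  19  18 227] [279.68281938 186.27753304]
[304 219  25  10 230] [315.83478261 223.44347826]
nut [0.5268 0.032  0.072 ]
pin [ 0.5308 -0.0384  0.08  ]
piv [ 0.536  -0.1074  0.058 ]
stop [ 0.5757 -0.1223  0.048 ]
boxa [0.486 0.1   0.017]
boxb [0.4416 0.0766 0.017 ]
felt [ 0.4453 -0.0465  0.024 ]
tin [ 0.6278 -0.0199  0.022 ]
```

View pics/top0c.png

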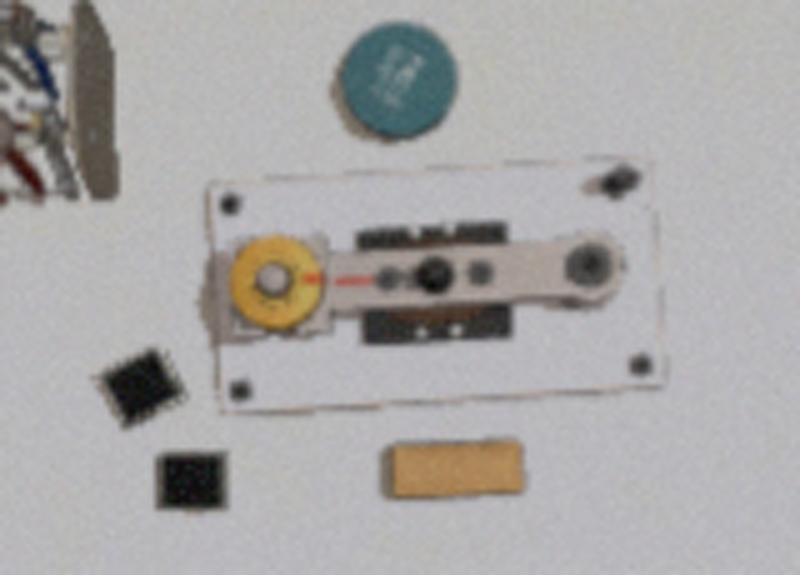

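Call:
move_arm:
  rows:
    - [24, -35, 0, -0.1, 1]
    - [24, -35, 0, -0.1, 1]
    - [24, -35, 0, -0.1, 1]
    - [24, -35, 0, -0.1, 1]
    - [24, -35, 0, -0.1, 1]
    - [24, -35, 0, -0.1, 1]
    - [24, -35, 0, -0.1, 1]
    - [24, -35, 0, -0.12, 1]
    - [24, -35, 0, -0.12, 1]
    - [24, -35, 0, -0.12, 1]
    - [24, -35, 0, -0.12, 1]
    - [24, -35, 0, -0.09, 1]
  newtons: 10

```text
time: 1.3
tool_pos: [0.4426, 0.0803, 0.188]
tool_rot: [-3.141, -0.0, 1.569]
contact_force: [1.0, 0.2, -0.3]
opening: 0.0017
grip_force: 0.0
```

Run:
```python
from h import *
s=monitor.observe();print(s["time"],s["tool_pos"],s["tool_rot"],s["qpos"],s["contact_force"],s["opening"])
cv2.imwrite("pics/w1.png",vision.read_camera("wrist")[:,:,::-1])
s=monitor.observe()
print(proj("wrist",s["tool_pos"],s),proj("wrist",s["tool_pos"]+[.019,0,0],s),proj("wrist",s["tool_pos"]+[0,.0095,0],s))
# rack height: scene panel top at (318,112), bottom(312,158)
print(ray("scene",(312,158),0),ray("scene",(318,112),.1),ray("scene",(318,112),.05),ray("top",(248,165),.1),ray("top",(248,165),.05))
```

```text
1.3 [0.44255221 0.08027113 0.18798084] [-3.14132398e+00 -1.10522169e-04  1.56900176e+00] [8.64927118e-03 2.04334967e-01 1.71664463e+00 1.20632240e-04
 1.22088056e+00 1.04024568e-02] [ 0.97655882  0.24044399 -0.26590582] 0.0017142649502160233
[316.60692541 224.19572259] [346.40481197 223.93971456] [316.477086   210.25595307]
[0.6012 0.1132 0.    ] [0.628  0.1282 0.1   ] [0.6626 0.1784 0.05  ] [0.5718 0.0979 0.1   ] [0.5797 0.1065 0.05  ]
```

View pics/w1.png

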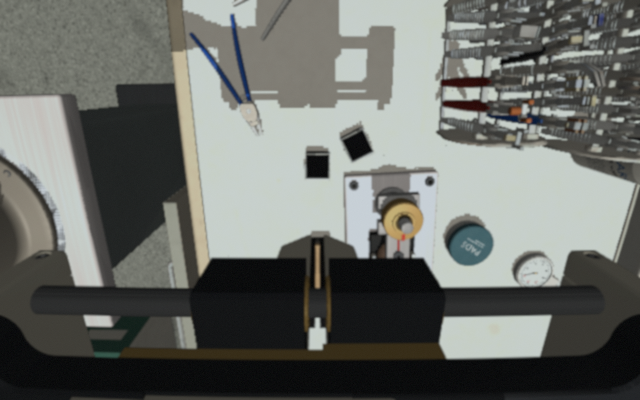

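Wrist view: nut at (403,218) with its red mark below it at (402,238); shut fingertips at about (318,245), narrower than assumed. I'll zoom in on them.

Run:
```python
from h import *
t=cv2.imread("pics/w1.png")[190:290,240:440]
cv2.imwrite("pics/w1c.png",cv2.convertScaleAbs(cv2.resize(t,None,fx=4,fy=4,interpolation=cv2.INTER_CUBIC),alpha=1.8))
s=monitor.observe()
for z in (0,.02,.04):
  for dx in (-.019,-.006,.006,.019):
    print(z,dx,[(4*(proj("wrist",s["tool_pos"]+[dx,dy,z],s)-[240,190])).round() for dy in (-.0095,.0095)])
```

```text
0 -0.019 [array([189., 192.]), array([185.,  82.])]
0 -0.006 [array([270., 191.]), array([268.,  81.])]
0 0.006 [array([344., 191.]), array([344.,  81.])]
0 0.019 [array([424., 190.]), array([427.,  80.])]
0.02 -0.019 [array([178., 251.]), array([173., 132.])]
0.02 -0.006 [array([266., 250.]), array([264., 131.])]
0.02 0.006 [array([348., 249.]), array([348., 131.])]
0.02 0.019 [array([436., 249.]), array([439., 130.])]
0.04 -0.019 [array([165., 322.]), array([158., 193.])]
0.04 -0.006 [array([262., 321.]), array([259., 192.])]
0.04 0.006 [array([352., 321.]), array([353., 191.])]
0.04 0.019 [array([450., 320.]), array([454., 190.])]
```

View pics/w1c.png

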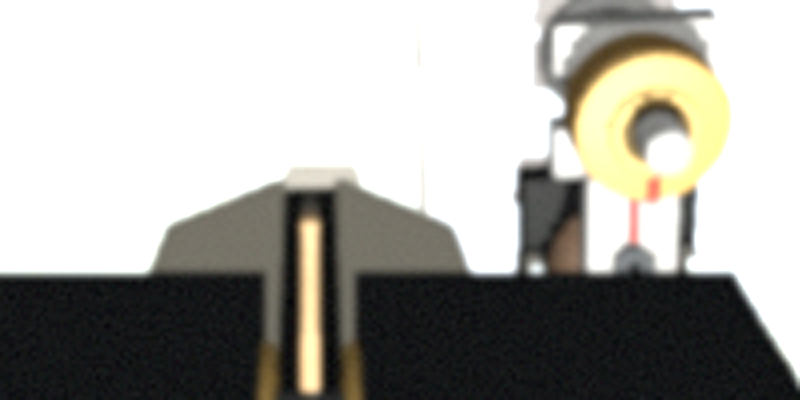

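Call:
move_arm:
  rows:
    - [10, -10, -20, 0, 1]
    - [20, -15, -30, 0, 1]
    - [8, -10, -30, 0, 1]
    - [0, 0, 0, 0, 1]
    - [0, 0, 0, 0, 1]

```text
time: 1.85
tool_pos: [0.4794, 0.0472, 0.1081]
tool_rot: [-3.14, -0.0, 1.574]
contact_force: [0.7, 1.0, -0.1]
opening: 0.0008
grip_force: 0.0
```

Run:
```python
from h import *
s=monitor.observe();p=s["tool_pos"];print(s["time"],p,s["contact_force"])
im=vision.read_camera("scene")[:,:,::-1]; w=vision.read_camera("wrist")[:,:,::-1]
u=proj("scene",p).round().astype(int);print(u, "nut",proj("scene",[.528,.0326,.072]),"wnut",proj("wrist",[.528,.0326,.072],s))
c=im[u[1]-50:u[1]+40,u[0]-60:u[0]+60]
a=cv2.resize(c,(600,450),interpolation=cv2.INTER_CUBIC)
print("tip at",(5*(proj("scene",p)-u+[60,50])), "+10mm x",5*(proj("scene",p+[.01,0,0])-u+[60,50]),"+10 y",5*(proj("scene",p+[0,.01,0])-u+[60,50]),"+20z",5*(proj("scene",p+[0,0,.02])-u+[60,50]))
cv2.imwrite("pics/s2.png",cv2.convertScaleAbs(a,alpha=1.8))
h=cv2.cvtColor(w,cv2.COLOR_BGR2HSV);m=cv2.inRange(h,(8,110,80),(30,255,255))
n,l,st,ce=cv2.connectedComponentsWithStats(m)
for i in range(1,n):
    if st[i,4]>100:print(st[i],ce[i])
cv2.imwrite("pics/w2.png",w)
```

```text
1.85 [0.47941157 0.04719991 0.10808296] [ 0.72980398  1.01398682 -0.05710725]
[275 164] nut [303.33356063 171.49078877] wnut [381.13574752 223.48552327]
tip at [300.83679196 249.81514761] +10mm x [324.93102313 238.15078523] +10 y [285.99737765 233.41123858] +20z [296.52397924 209.12362002]
[536  48  16  12 175] [543.64        53.46857143]
[ 356  197   52   50 1138] [383.46485062 220.88664323]
```

View pics/s2.png

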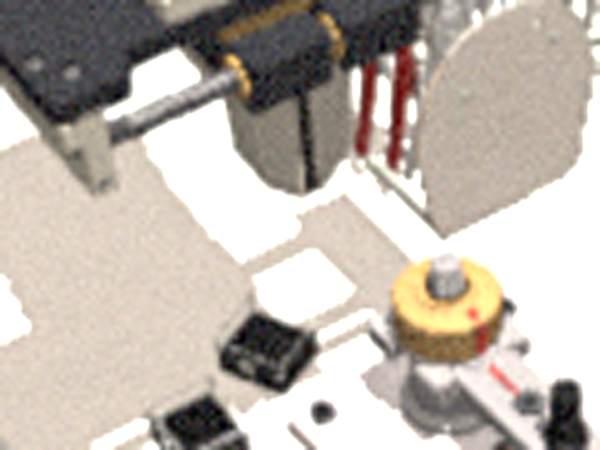

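The tip seems to end at (305,190) in the crop, about 30 mm above the reported TCP, but brightening may have washed it out. I'll check it unbrightened, beside the wrist view.

Run:
```python
from h import *
im=vision.read_camera("scene")[:,:,::-1]
w=cv2.imread("pics/w2.png")
a=cv2.resize(im[134:194,235:315],(800,600),interpolation=cv2.INTER_CUBIC)[:,100:500]
b=cv2.resize(w[170:270,280:350],(400,571),interpolation=cv2.INTER_CUBIC);b=cv2.copyMakeBorder(b,0,29,0,0,0)
f=lambda i:cv2.createCLAHE(3,(4,4)).apply(cv2.cvtColor(i,cv2.COLOR_BGR2GRAY))
cv2.imwrite("pics/x2.png",np.hstack([f(a),f(b)]))
s=monitor.observe();p=s["tool_pos"]
print("tip scene",(proj("scene",p)-[235,134])*10-[100,0])
for dz in(0,.03):print([((proj("wrist",p+[dx,dy,dz],s)-[280,170])*5.71+[400,0]).round() for dx in(-.01,.01) for dy in (-.0095,.0095)])
```

```text
tip scene [305.29145814 289.77504883]
[array([520., 387.]), array([519., 229.]), array([697., 387.]), array([700., 230.])]
[array([507., 518.]), array([504., 341.]), array([711., 519.]), array([715., 341.])]
```

View pics/x2.png

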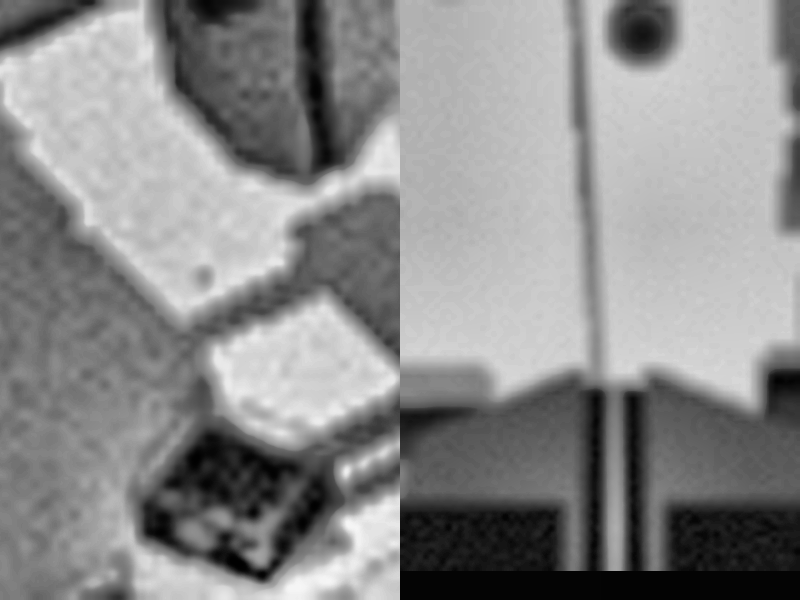

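Call:
move_arm:
  rows:
    - [-40, -12, 0, 0, 1]
    - [-40, -13, 0, 0, 1]
    - [0, 0, -40, 0, 1]
    - [0, 0, -35, 0, 1]
    - [0, 0, -15, 0, 1]
    - [0, 0, -8, 0, 1]
    - [0, 0, -5, 0, 1]
    - [0, 0, -2, 0, 1]
    - [0, 0, 0, 0, 1]

```text
time: 2.9
tool_pos: [0.4006, 0.022, 0.0037]
tool_rot: [3.14, 0.0, 1.574]
contact_force: [0.1, 0.1, 0.4]
opening: 0.0005
grip_force: 0.0
```

Call:
move_arm:
  rows:
    - [0, 0, -4, 0, 1]
    - [0, 0, -3, 0, 1]
    - [0, 0, 0, 0, 1]

```text
time: 3.2
tool_pos: [0.3999, 0.0219, -0.0041]
tool_rot: [-3.141, -0.0, 1.574]
contact_force: [0.8, -0.0, -0.8]
opening: 0.0006
grip_force: 0.0
```

Run:
```python
from h import *
s=monitor.observe();p=s["tool_pos"];print(p,s["contact_force"])
im=vision.read_camera("scene")[:,:,::-1]
u=proj("scene",p).astype(int);print(u)
cv2.imwrite("pics/s3.png",cv2.resize(im[u[1]-50:u[1]+30,u[0]-50:u[0]+50],(750,600),interpolation=cv2.INTER_CUBIC))
```

```text
[ 0.39987745  0.02192166 -0.00406524] [ 0.83432882 -0.04429545 -0.75916578]
[250 232]
```

View pics/s3.png

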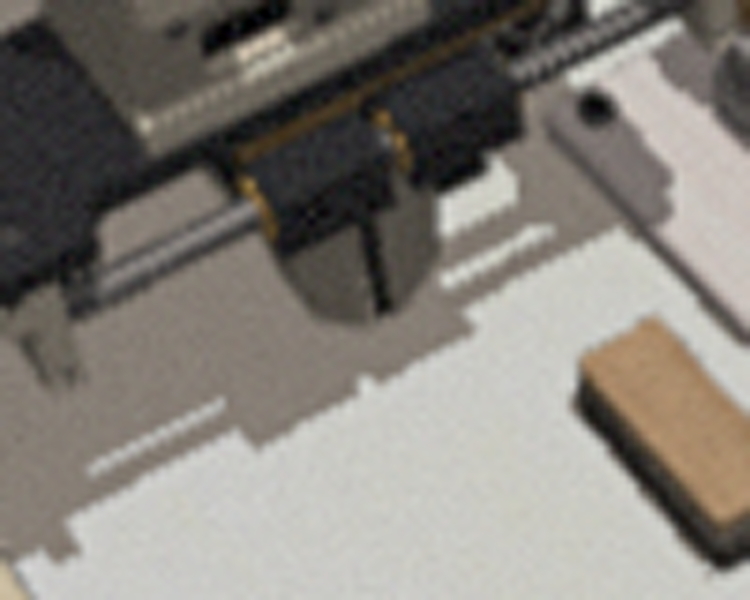

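The fingertips (380,315) are still clearly above the worktop although the TCP reads -4 mm; I'll step on down until contact.

Call:
move_arm:
  rows:
    - [0, 0, -4, 0, 1]
    - [0, 0, -4, 0, 1]
    - [0, 0, -2, 0, 1]
    - [0, 0, -2, 0, 1]
    - [0, 0, 0, 0, 1]

```text
time: 3.75
tool_pos: [0.3998, 0.022, -0.0162]
tool_rot: [-3.141, -0.0, 1.574]
contact_force: [0.6, -0.2, -0.6]
opening: 0.0005
grip_force: 0.0
```

Call:
move_arm:
  rows:
    - [0, 0, -2, 0, 1]
    - [0, 0, -2, 0, 1]
    - [0, 0, -2, 0, 1]
    - [0, 0, 0, 0, 1]

```text
time: 4.15
tool_pos: [0.3998, 0.0219, -0.0221]
tool_rot: [-3.141, -0.0, 1.574]
contact_force: [-0.4, 0.3, -0.7]
opening: 0.0004
grip_force: 0.0
```

Call:
move_arm:
  rows:
    - [0, 0, -2, 0, 1]
    - [0, 0, -1, 0, 1]
    - [0, 0, -1, 0, 1]
    - [0, 0, -1, 0, 1]
    - [0, 0, 0, 0, 1]

```text
time: 4.65
tool_pos: [0.3999, 0.0219, -0.027]
tool_rot: [-3.141, -0.0, 1.574]
contact_force: [-0.2, -0.8, -0.4]
opening: 0.0002
grip_force: 0.0
```

Call:
move_arm:
  rows:
    - [0, 0, -1, 0, 1]
    - [0, 0, -1, 0, 1]
    - [0, 0, -1, 0, 1]
    - [0, 0, 0, 0, 1]

```text
time: 5.05
tool_pos: [0.3999, 0.0219, -0.03]
tool_rot: [-3.141, -0.0, 1.574]
contact_force: [-0.1, 0.7, -0.6]
opening: 0.0004
grip_force: 0.0
```

Run:
```python
from h import *
s=monitor.observe();p=s["tool_pos"];print(p,s["contact_force"],s["joint_efforts"])
im=vision.read_camera("scene")[:,:,::-1]
w=vision.read_camera("wrist")[:,:,::-1]
u=proj("scene",p+[0,0,.03]).astype(int);print(u)
a=cv2.resize(im[u[1]-35:u[1]+25,u[0]-25:u[0]+25],(500,600),interpolation=cv2.INTER_CUBIC)
b=cv2.resize(w[170:270,290:340],(300,600),interpolation=cv2.INTER_CUBIC)
cv2.imwrite("pics/s4.png",np.hstack([a,b]))
```

```text
[ 0.39993547  0.02192282 -0.02998793] [-0.10823097  0.65135556 -0.56682254] [-1.18765098e-02 -3.66779959e+01 -1.13055933e+01  3.97122768e-02
  1.43691691e-02  1.32913015e-04]
[249 231]
```

View pics/s4.png

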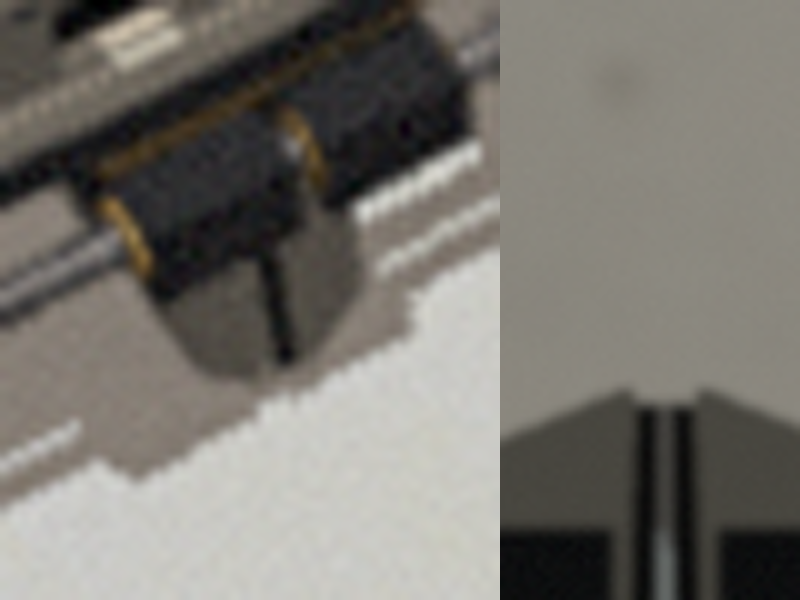

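Call:
move_arm:
  rows:
    - [0, 0, -1, 0, 1]
    - [0, 0, -1, 0, 1]
    - [0, 0, -1, 0, 1]
    - [0, 0, -1, 0, 1]
    - [0, 0, 0, 0, 1]

```text
time: 5.65
tool_pos: [0.3999, 0.0219, -0.034]
tool_rot: [-3.141, -0.0, 1.574]
contact_force: [0.3, 0.7, -0.3]
opening: 0.0001
grip_force: 0.0
```

Call:
move_arm:
  rows:
    - [0, 0, -1, 0, 1]
    - [0, 0, -1, 0, 1]
    - [0, 0, -1, 0, 1]
    - [0, 0, 0, 0, 1]

```text
time: 6.05
tool_pos: [0.4, 0.0219, -0.037]
tool_rot: [-3.141, -0.0, 1.574]
contact_force: [-0.1, 0.2, -0.6]
opening: 0.0002
grip_force: 0.0
```

Call:
move_arm:
  rows:
    - [0, 0, -1, 0, 1]
    - [0, 0, -1, 0, 1]
    - [0, 0, -1, 0, 1]
    - [0, 0, 0, 0, 1]

```text
time: 6.45
tool_pos: [0.4002, 0.0219, -0.0385]
tool_rot: [3.141, 0.0, 1.574]
contact_force: [-5.4, -0.5, 24.6]
opening: 0.0006
grip_force: 12.4
```

Run:
```python
from h import *
s=monitor.observe();p=s["tool_pos"];print(p,s["contact_force"])
for n in("scene","wrist"):
    i=vision.read_camera(n)[:,:,::-1];cv2.imwrite(f"pics/{n}5.png",i)
    g=cv2.cvtColor(i,cv2.COLOR_BGR2GRAY)
    if n=="wrist":
        print(g[210:270:2,[308,312,326,330]].T)
    else:
        u=proj(n,p+[0,0,.04]);print(u);u=u.astype(int);print(g[u[1]-12:u[1]+14,u[0]-6:u[0]+9])
t=vision.get_calibration("wrist")
for dz in(.03,.035,.04):print(dz,proj("wrist",p+[0,.0095,dz],s),proj("scene",p+[0,-.0095,dz]))
```

```text
[ 0.40016685  0.0219033  -0.03849404] [-5.37969187 -0.50573556 24.60250318]
[249.97394673 230.59168993]
[[ 46  44  46  40  40  40  42  28  33  28  30  46  69  48  26]
 [ 46  49  45  39  34  36  30  32  27  28  24  47  70  63  35]
 [ 32  46  36  36  23  26  26  24  26  27  31  36  64  72  57]
 [ 34  23  24  24  28  19  32  15  26  25  38  34  55  83  77]
 [ 31  28  34  21  33  25  25  31  24  22  37  56  72  81  75]
 [ 26  28  27  23  29  23  20  26  26  52  69  72  79  76  74]
 [ 35  33  32  33  32  33  35  26  26  45  79  76  76  75  78]
 [ 16  22  10  33  31  54  59  50  11  42  82  80  77  77  76]
 [ 28  22  37  51  67  75  83  55   3  36  64  82  79  75  74]
 [ 30  51  64  72  80  82  82  66  28  36  62  79  74  80  78]
 [ 56  70  74  79  76  77  80  73  28  28  57  74  81  74  72]
 [ 71  79  78  77  80  80  79  72  42  29  57  79  80  75  76]
 [ 82  77  78  77  77  78  78  74  48  13  48  74  77  74  74]
 [ 77  77  76  75  80  75  78  79  67  21  40  78  78  74  83]
 [ 76  77  76  74  78  76  76  79  93  24  39  70  73  82 104]
 [ 71  78  73  75  78  78  76  83  96  38  29  61  
[... 627 characters left out ...]
9 205 200 202]]
[[137 136 136 137 136 136 136 136 135 135 135 136 128  86  72  71  71  70
   70  70  70  71  70  69  49  38  38  37  38  36]
 [137 137 138 137 137 137 138 136 136 137 136 136 126 100  62  53  52  47
   45  44  45  40  40  39  36  35  34  32  34  30]
 [137 137 136 136 136 137 138 137 137 136 136 136 124  82  70  72  71  70
   70  72  71  71  71  69  51  39  39  39  39  38]
 [137 137 136 137 136 137 138 137 136 135 137 136 136 122  80  70  71  71
   71  71  71  71  70  67  37  15  14  12  13  14]]
0.03 [316.60655703 229.74642643] [253.15983382 237.22431157]
0.035 [316.5967795  233.60836152] [252.86370039 235.61541025]
0.04 [316.58646829 237.68269771] [252.56505159 233.99286524]
```

Contact at TCP z = -38 mm, so the real fingertip sits 38 mm above the reported TCP. I'll allow for that and go to the pin side of the nut.

Call:
move_arm:
  rows:
    - [0, 0, 40, 0, 1]
    - [0, 0, 40, 0, 1]
    - [0, 0, 30, 0, 1]
    - [40, -10, 0, 0, 1]
    - [40, -10, 0, 0, 1]
    - [33, -10, 0, 0, 1]
    - [0, 0, -20, 0, 1]
    - [0, 0, -15, 0, 1]
    - [0, 0, 0, 0, 1]

```text
time: 7.45
tool_pos: [0.5113, -0.0079, 0.0331]
tool_rot: [-3.137, -0.001, 1.574]
contact_force: [0.1, 0.7, -0.0]
opening: 0.0006
grip_force: 0.0
```

Run:
```python
from h import *
s=monitor.observe();p=s["tool_pos"];print(p,s["contact_force"])
for dz in(.06,.065,.07,.075):print(dz,proj("wrist",p+[0,.0375,dz],s), proj("wrist",p+[0,.03,dz],s))
w=vision.read_camera("wrist")[:,:,::-1];i=vision.read_camera("scene")[:,:,::-1]
u=proj("scene",[.528,.0,.09]).astype(int)
a=cv2.resize(i[u[1]-30:u[1]+30,u[0]-35:u[0]+35],(700,600),interpolation=cv2.INTER_CUBIC)
cv2.imwrite("pics/s6.png",cv2.convertScaleAbs(a,alpha=1.4));cv2.imwrite("pics/w6.png",w)
```

```text
[ 0.51131271 -0.00789226  0.03307765] [ 0.1146849   0.66537682 -0.04875529]
0.06 [315.91389954 198.44807318] [315.88167267 214.64867974]
0.065 [315.81105578 202.26643336] [315.77949463 218.94665741]
0.07 [315.70096619 206.3542558 ] [315.67025579 223.54205973]
0.075 [315.58284155 210.74094202] [315.55320367 228.46663044]
```

View pics/s6.png

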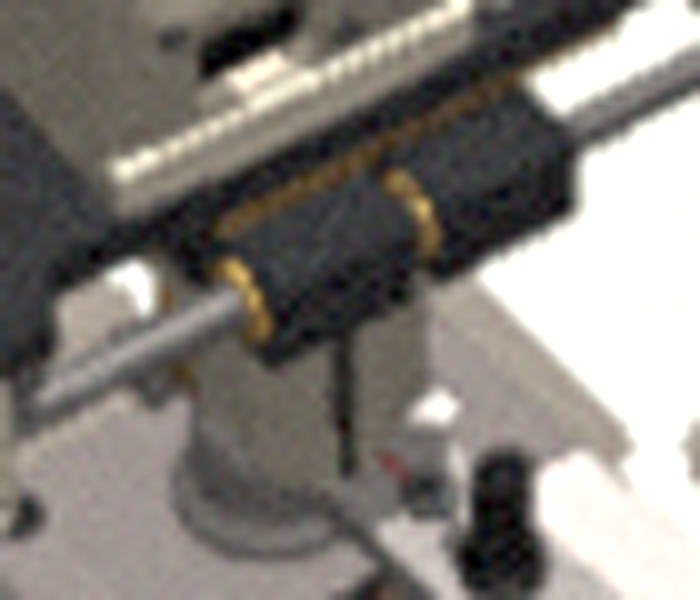

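The finger stands in front of the nut on the pin side, with the black pin to the right at (505,500) clear of it. Now lower and feel for the rim.

Call:
move_arm:
  rows:
    - [0, 0, -10, 0, 1]
    - [0, 3, -3, 0, 1]
    - [0, 3, 0, 0, 1]
    - [0, 2, 0, 0, 1]
    - [0, 1, 0, 0, 1]
    - [0, 1, 0, 0, 1]
    - [0, 0, 0, 0, 1]

```text
time: 8.25
tool_pos: [0.5132, 0.002, 0.0223]
tool_rot: [3.141, 0.0, 1.574]
contact_force: [-0.2, 0.7, 0.2]
opening: 0.0005
grip_force: 0.0
```

Call:
move_arm:
  rows:
    - [0, 1, 0, 0, 1]
    - [0, 1, 0, 0, 1]
    - [0, 1, 0, 0, 1]
    - [0, 0, 0, 0, 1]

```text
time: 8.65
tool_pos: [0.5132, 0.004, 0.0223]
tool_rot: [3.141, 0.001, 1.574]
contact_force: [-0.5, -5.7, 1.0]
opening: 0.0006
grip_force: 3.0
```

Call:
move_arm:
  rows:
    - [0, 0.5, 0, 0, 1]
    - [4, 0, 0, 0, 1]
    - [6, 0, 0, 0, 1]
    - [6, 0, 0, 0, 1]
    - [0, 0, 0, 0, 1]

```text
time: 9.15
tool_pos: [0.5301, 0.0036, 0.0226]
tool_rot: [3.14, 0.002, 1.574]
contact_force: [0.6, -8.3, 3.3]
opening: 0.0007
grip_force: 4.4
```

```bash
cat >> h.py <<'E'
def mark():
    s=monitor.observe();out=[]
    for n in ("scene","wrist"):
        i=vision.read_camera(n)[:,:,::-1];h=cv2.cvtColor(i,cv2.COLOR_BGR2HSV)
        m=cv2.inRange(h,(0,120,60),(6,255,255))|cv2.inRange(h,(172,120,60),(180,255,255))
        c=proj(n,[.528,.0326,.074],s);k,l,st,ce=cv2.connectedComponentsWithStats(m)
        for j in range(1,k):
            if np.hypot(*(ce[j]-c))<45 and st[j,4]>2:
                q=ray(n,ce[j],.073,s)-[.528,.0326,.073];out.append((n,ce[j].round(1),st[j,4],(q[:2]*1000).round(1),round(float(np.degrees(np.arctan2(q[1],q[0]))+86.7),0)))
    print(s["time"],s["tool_pos"],s["contact_force"]);[print(o) for o in out];return i
E
python3 -c "
from h import *
cv2.imwrite('pics/w7.png',mark())"
```

```text
9.15 [0.53012704 0.00363696 0.02261428] [ 0.58093867 -8.2874805   3.29719852]
('wrist', array([342.6, 228. ]), np.int32(59), array([14.4, -9.3]), 54.0)
('wrist', array([349.9, 232.2]), np.int32(14), array([ 18. , -11.5]), 54.0)
```

The mark shows the nut turning without slip, about 0.9 rad so far. I'll continue in strokes.

Call:
move_arm:
  rows:
    - [5, 0, 0, 0, 1]
    - [5, 0, 0, 0, 1]
    - [5, 0, 0, 0, 1]
    - [0, -6, 0, 0, 1]
    - [-17, -2, 0, 0, 1]
    - [-17, 2, 0, 0, 1]
    - [0, 6, 0, 0, 1]
    - [6, 0, 0, 0, 1]
    - [7, 0, 0, 0, 1]
    - [7, 0, 0, 0, 1]
    - [7, 0, 0, 0, 1]
    - [7, 0, 0, 0, 1]

```text
time: 10.45
tool_pos: [0.5449, 0.0038, 0.0221]
tool_rot: [-3.142, 0.002, 1.574]
contact_force: [-2.5, -8.1, -0.5]
opening: 0.0006
grip_force: 4.1
```

```bash
python3 -c "
from h import *
mark()"
```

```text
10.45 [0.54489996 0.00380637 0.02205123] [-2.5090491  -8.12169197 -0.48013511]
('scene', array([315., 189.]), np.int32(3), array([ -7.6, -48.6]), -12.0)
('wrist', array([265.8, 179.9]), np.int32(66), array([-6.1, 14.6]), 199.0)
```

Call:
move_arm:
  rows:
    - [0, -6, 2, 0, 1]
    - [-17, -2, 0, 0, 1]
    - [-17, 2, 0, 0, 1]
    - [0, 6, 0, 0, 1]
    - [6, 0, 0, 0, 1]
    - [7, 0, 0, 0, 1]
    - [7, 0, 0, 0, 1]
    - [7, 0, 0, 0, 1]
    - [7, 0, 0, 0, 1]
    - [0, -6, 1, 0, 1]
    - [-17, -2, 0, 0, 1]
    - [-17, 2, 0, 0, 1]

```text
time: 11.75
tool_pos: [0.5107, -0.0006, 0.0252]
tool_rot: [3.14, -0.0, 1.573]
contact_force: [0.8, 0.3, -0.1]
opening: 0.0004
grip_force: 0.0
```

Call:
move_arm:
  rows:
    - [0, 6, 0, 0, 1]
    - [6, 0, 0, 0, 1]
    - [7, 0, 0, 0, 1]
    - [7, 0, 0, 0, 1]
    - [7, 0, 0, 0, 1]
    - [7, 0, 0, 0, 1]
    - [0, 0, 0, 0, 1]

```text
time: 12.45
tool_pos: [0.5468, 0.0043, 0.0254]
tool_rot: [3.139, 0.002, 1.574]
contact_force: [1.3, -6.3, -0.4]
opening: 0.0007
grip_force: 3.4
```

```bash
python3 -c "
from h import *
mark()"
```

```text
12.45 [0.54677919 0.00425468 0.02541199] [ 1.30986659 -6.31132088 -0.37861251]
('wrist', array([311.8, 223.9]), np.int32(60), array([16.3, -7.8]), 61.0)
```

Call:
move_arm:
  rows:
    - [0, -6, 1, 0, 1]
    - [-17, -2, 0, 0, 1]
    - [-17, 2, 0, 0, 1]
    - [0, 6, 0, 0, 1]
    - [6, 0, 0, 0, 1]
    - [7, 0, 0, 0, 1]
    - [7, 0, 0, 0, 1]
    - [7, 0, 0, 0, 1]
    - [7, 0, 0, 0, 1]
    - [0, -6, 1, 0, 1]
    - [-17, -2, 0, 0, 1]
    - [-17, 2, 0, 0, 1]

```text
time: 13.75
tool_pos: [0.5109, -0.0006, 0.0272]
tool_rot: [3.14, -0.0, 1.573]
contact_force: [-0.3, -0.2, -0.6]
opening: 0.0009
grip_force: 0.0
```

```bash
python3 -c "
from h import *
mark()"
```

```text
13.75 [ 0.51086814 -0.00060587  0.02720501] [-0.25899788 -0.24576524 -0.6072049 ]
('wrist', array([371.4, 168. ]), np.int32(67), array([ 8.2, 14.5]), 147.0)
```

Call:
move_arm:
  rows:
    - [0, 6, 0, 0, 1]
    - [6, 0, 0, 0, 1]
    - [7, 0, 0, 0, 1]
    - [7, 0, 0, 0, 1]
    - [7, 0, 0, 0, 1]
    - [7, 0, 0, 0, 1]
    - [0, -6, 1, 0, 1]
    - [-17, -2, 0, 0, 1]
    - [-17, 2, 0, 0, 1]

```text
time: 14.75
tool_pos: [0.5105, -0.0006, 0.028]
tool_rot: [3.141, -0.0, 1.573]
contact_force: [-0.7, 0.1, -0.2]
opening: 0.0003
grip_force: 0.0
```

```bash
python3 -c "
from h import *
mark()"
```

```text
14.75 [ 0.51048275 -0.0006325   0.02803337] [-0.6605694   0.14648374 -0.1657475 ]
('wrist', array([322.2, 203.3]), np.int32(11), array([-14.9,  -3.2]), -81.0)
('wrist', array([332. , 203.4]), np.int32(64), array([-10.1,  -3.3]), -75.0)
```

Call:
move_arm:
  rows:
    - [0, 6, 0, 0, 1]
    - [6, 0, 0, 0, 1]
    - [6, 0, 0, 0, 1]
    - [6, 0, 0, 0, 1]
    - [0, -6, 0, 0, 1]
    - [-9, -3, 0, 0, 1]
    - [-9, 3, 0, 0, 1]

```text
time: 15.55
tool_pos: [0.5094, -0.0006, 0.0279]
tool_rot: [-3.141, -0.0, 1.573]
contact_force: [0.1, -0.2, 0.4]
opening: 0.0007
grip_force: 0.0
```

```bash
python3 -c "
from h import *
w=mark();s=monitor.observe();u=proj('wrist',[.528,.0326,.078],s);print(u)
for z in(.072,.078):print(z,proj('wrist',[.528,.0326,z],s),proj('wrist',[.5291,.0136,z],s))
x,y=u.astype(int);cv2.imwrite('pics/w8.png',cv2.resize(w[y-50:y+50,x-50:x+50],(600,600),interpolation=cv2.INTER_CUBIC))"
```

```text
15.55 [ 0.50944676 -0.00064729  0.02788923] [ 0.08727234 -0.24973577  0.44841241]
('wrist', array([347.1, 228.9]), np.int32(66), array([ -3.4, -16.5]), -15.0)
('wrist', array([341.3, 234.7]), np.int32(9), array([ -6.2, -19.7]), -21.0)
[359.15154343 202.215147  ]
0.072 [357.69419975 198.11142511] [358.32736049 234.15825315]
0.078 [359.15154343 202.215147  ] [359.74811835 239.38043287]
```

View pics/w8.png

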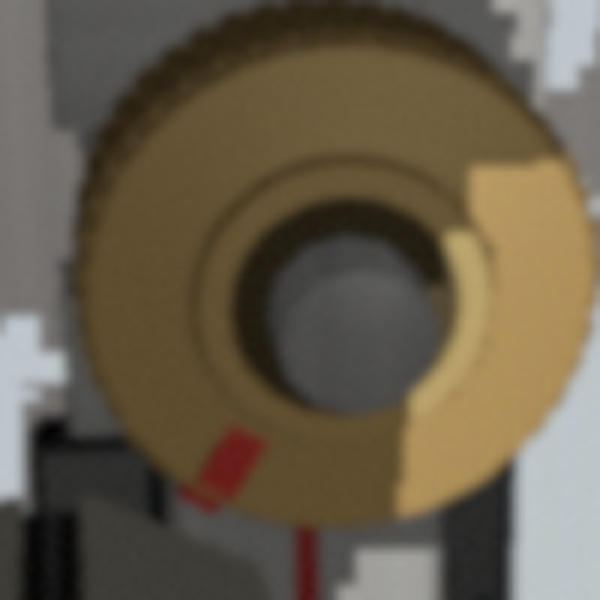

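The mark at (222,480) is about 30° short of the witness line at (308,560), so about 10 mm of travel remains.

Call:
move_arm:
  rows:
    - [6, 6, 0, 0, 1]
    - [5, 0, 0, 0, 1]
    - [5, 0, 0, 0, 1]
    - [0, -6, 0, 0, 1]
    - [-15, -2, 0, 0, 1]
    - [0, 0, 0, 0, 1]

```text
time: 16.25
tool_pos: [0.5099, -0.0022, 0.028]
tool_rot: [-3.14, -0.001, 1.574]
contact_force: [0.1, 0.5, 0.1]
opening: 0.0002
grip_force: 0.0
```

```bash
python3 -c "
from h import *
mark();print(ray('top',(312,184.5),.08))"
```

```text
16.25 [ 0.50991381 -0.00216165  0.02796286] [0.06717321 0.48654521 0.1460415 ]
('wrist', array([364.7, 228.8]), np.int32(77), array([  5.8, -18. ]), 15.0)
[ 0.5308 -0.0384  0.08  ]
```

The nut is now close to two full turns. Next: lift, turn the flat finger face towards +x, and go behind the pin.

Call:
move_arm:
  rows:
    - [0, 0, 45, 0, 1]
    - [0, -12, 0, 0.14, 1]
    - [0, -12, 0, 0.14, 1]
    - [0, -12, 0, 0.14, 1]
    - [0, 0, 0, 0.14, 1]
    - [0, 0, 0, 0.14, 1]
    - [0, 0, 0, 0.14, 1]
    - [0, 0, 0, 0.14, 1]
    - [0, 0, 0, 0.14, 1]
    - [0, 0, 0, 0.14, 1]
    - [0, 0, 0, 0.14, 1]
    - [-5, 0, 0, 0.14, 1]

```text
time: 17.55
tool_pos: [0.5074, -0.0384, 0.0734]
tool_rot: [3.142, 0.002, 3.12]
contact_force: [0.4, 0.6, -0.1]
opening: 0.0003
grip_force: 0.0
```

Call:
move_arm:
  rows:
    - [0, 0, -25, 0, 1]
    - [0, 0, -18, 0, 1]
    - [0, 0, 0, 0, 1]
    - [3, 0, 0, 0, 1]
    - [2, 0, 0, 0, 1]
    - [2, 0, 0, 0, 1]
    - [0, 0, 0, 0, 1]

```text
time: 18.25
tool_pos: [0.5139, -0.0387, 0.0309]
tool_rot: [-3.141, 0.002, 3.114]
contact_force: [-0.5, -0.8, 1.0]
opening: 0.0007
grip_force: 0.0
```

Call:
move_arm:
  rows:
    - [2, 0, -1, 0, 1]
    - [2, 0, 0, 0, 1]
    - [2, 0, 0, 0, 1]
    - [3, 0, 0, 0, 1]
    - [3, 0, 0, 0, 1]
    - [0, 0, 0, 0, 1]

```text
time: 18.85
tool_pos: [0.5257, -0.0387, 0.0292]
tool_rot: [-3.142, 0.001, 3.114]
contact_force: [-0.4, -0.5, 0.4]
opening: 0.0003
grip_force: 0.0
```

Run:
```python
from h import *
s=monitor.observe();i=vision.read_camera("scene")[:,:,::-1]
cv2.imwrite("pics/s9.png",cv2.resize(i[140:260,250:400],(750,600),interpolation=cv2.INTER_CUBIC))
```

```text
(no output)
```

View pics/s9.png

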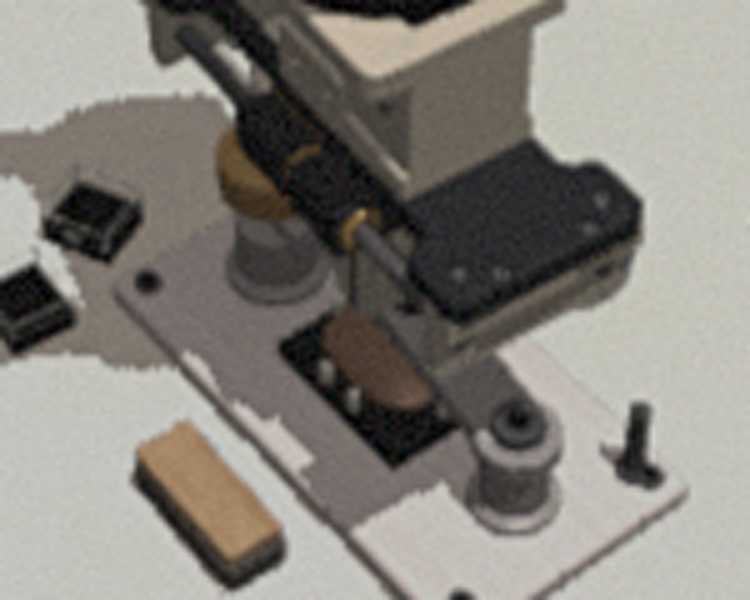

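The plate is already swinging (the lens is partly uncovered and untouched). Now I'll work out the arc round the pivot.

Run:
```python
import numpy as np
P=np.array([536,-107.]);p=np.array([525.7,-38.7]);v=p-P
pts=[]
for k in range(15):
    a=-.1*k;pts.append(P+[v[0]*np.cos(a)-v[1]*np.sin(a),v[0]*np.sin(a)+v[1]*np.cos(a)])
pts=np.array(pts);print(np.diff(pts,axis=0).round(1).tolist(),pts[-1])
```

```text
[[6.9, 0.7], [6.9, -0.0], [6.9, -0.7], [6.8, -1.4], [6.6, -2.0], [6.4, -2.7], [6.1, -3.3], [5.7, -3.9], [5.3, -4.4], [4.8, -5.0], [4.3, -5.4], [3.7, -5.8], [3.1, -6.2], [2.5, -6.4]] [601.55555499 -85.24111192]
```

Call:
move_arm:
  rows:
    - [6.9, 0.7, 0, -0.1, 1]
    - [6.9, 0, 0, -0.1, 1]
    - [6.9, -0.7, 0, -0.1, 1]
    - [6.8, -1.4, 0, -0.1, 1]
    - [6.6, -2, 0, -0.1, 1]
    - [6.4, -2.7, 0, -0.1, 1]
    - [0, 0, 0, 0, 1]

```text
time: 19.6
tool_pos: [0.5662, -0.045, 0.0291]
tool_rot: [3.141, 0.001, 2.513]
contact_force: [0.1, 0.7, 0.7]
opening: 0.0007
grip_force: 0.0
```

Call:
move_arm:
  rows:
    - [6.1, -3.3, 0, -0.1, 1]
    - [5.7, -3.9, 0, -0.1, 1]
    - [5.3, -4.4, 0, -0.1, 1]
    - [4.8, -5, 0, -0.1, 1]
    - [4.3, -5.4, 0, -0.1, 1]
    - [3.7, -5.8, 0, -0.1, 1]
    - [0, 0, 0, 0, 1]

```text
time: 20.3
tool_pos: [0.5955, -0.073, 0.0291]
tool_rot: [3.141, 0.0, 1.915]
contact_force: [-0.2, -0.5, -0.0]
opening: 0.0004
grip_force: 0.0
```

Call:
move_arm:
  rows:
    - [3.1, -6.2, 0, -0.1, 1]
    - [2, -4, 0, -0.06, 1]
    - [0, 0, 0, 0, 1]

```text
time: 20.6
tool_pos: [0.6003, -0.0829, 0.0291]
tool_rot: [-3.141, 0.0, 1.757]
contact_force: [0.7, 0.7, -0.8]
opening: 0.0004
grip_force: 0.0
```

Call:
move_arm:
  rows:
    - [0.5, -2, 0, -0.05, 1]
    - [0, -1.5, 0, -0.05, 1]
    - [0, -1.5, 0, -0.03, 1]
    - [0, -1, 0, 0, 1]
    - [0, 0, 0, 0, 1]

```text
time: 21.1
tool_pos: [0.601, -0.0862, 0.0292]
tool_rot: [3.141, -0.003, 1.628]
contact_force: [1.3, 8.7, 0.4]
opening: 0.0004
grip_force: 4.1
```

Call:
move_arm:
  rows:
    - [0, -0.5, 0, 0, 1]
    - [0, 0, 0, 0, 1]
    - [0, 0, 0, 0, 1]
    - [0, 5, 0, 0, 1]
    - [0, 15, 0, 0, 1]
    - [0, 0, 40, 0, 1]
    - [-25, 30, 40, 0, 1]
    - [-35, 35, 0, 0, 1]
    - [-40, 20, 0, 0, 1]
    - [-40, 20, 0, 0, 1]
    - [-40, 20, 0, 0, 1]
    - [0, 0, 0, 0, 1]

```text
time: 22.3
tool_pos: [0.4175, 0.0551, 0.1045]
tool_rot: [-3.137, -0.001, 1.628]
contact_force: [0.5, 0.8, -0.0]
opening: 0.0004
grip_force: 0.0
```

Run:
```python
from h import *
s=monitor.observe();print(s["time"],s["tool_pos"],s["contact_force"])
t=vision.read_camera("top");w=vision.read_camera("wrist");cv2.imwrite("pics/top9.png",t[:,:,::-1]);cv2.imwrite("pics/w9.png",w[:,:,::-1])
sc=vision.read_camera("scene");cv2.imwrite("pics/sc9.png",sc[:,:,::-1])
s0=cv2.cvtColor(cv2.imread("pics/scene0.png"),cv2.COLOR_BGR2GRAY);g=cv2.cvtColor(sc,cv2.COLOR_RGB2GRAY)
# predicted open pin vs dark pixel test, in both cameras
P=np.array([.536,-.107])
for a in(1.3,1.4,1.5,1.57):
    q=P+.07*np.array([np.sin(a-.06),np.cos(a-.06)])
    for n,i in(("scene",g),("top",cv2.cvtColor(t,cv2.COLOR_RGB2GRAY))):
        x,y=proj(n,[*q,.079]).round().astype(int);print(a,n,x,y,i[y-3:y+4,x-3:x+4].min(1))
# red marks
for n,i in(("scene",sc),("top",t),("wrist",w)):
    h=cv2.cvtColor(i,cv2.COLOR_RGB2HSV);m=cv2.inRange(h,(0,110,60),(6,255,255))|cv2.inRange(h,(172,110,60),(180,255,255))
    k,l,st,ce=cv2.connectedComponentsWithStats(m);c=proj(n,[.55,-.02,.07],s)
    for j in range(1,k):
        if st[j,4]>2 and np.hypot(*(ce[j]-c))<90: 
            print(n,ce[j].round(1),st[j,4],"nutplane",ray(n,ce[j],.077,s)[:2],"plateplane",ray(n,ce[j],.052,s)[:2])
```

```text
22.3 [0.41752543 0.0550978  0.10450376] [ 0.45061217  0.75590243 -0.00785943]
1.3 scene 375 190 [84 86 86 82 74 59 51]
1.3 top 333 152 [83 77 68 66 65 74 82]
1.4 scene 379 192 [106 101 117 142 172 168 101]
1.4 top 336 151 [85 49 29 18 13 10 16]
1.5 scene 382 194 [192 194 194 129  40  12  26]
1.5 top 339 151 [53 41 29 18 13 10 12]
1.57 scene 384 196 [196 129  40  12  26  21  13]
1.57 top 341 150 [92 53 41 29 18 13 10]
scene [294.9 132.1] 50 nutplane [0.5717 0.1273] plateplane [0.5862 0.1515]
scene [288.7 122.3] 3 nutplane [0.5774 0.159 ] plateplane [0.5922 0.1844]
scene [287.9 134.9] 29 nutplane [0.5561 0.1284] plateplane [0.57   0.1526]
scene [312.2 178. ] 6 nutplane [0.5294 0.0058] plateplane [0.5423 0.0253]
wrist [462. 263.] 22 nutplane [0.5302 0.0179] plateplane [0.5432 0.0044]
```

Run:
```python
from h import *
g=cv2.imread("pics/top9.png",0);m=(g[140:165,325:355]<30).astype(np.uint8)
k,l,st,ce=cv2.connectedComponentsWithStats(m)
ok=0
for j in range(1,k):
    if st[j,4]>6:
        q=ray("top",ce[j]+[325,140],.075)[:2]-[.536,-.107];a=np.arctan2(q[0],q[1])+.06;print(ce[j]+[325,140],st[j,4],a,np.hypot(*q))
        ok|=a>1.45 and .055<np.hypot(*q)<.085
print(ok)
if ok: print(workorder.hand_in())
```

```text
[339.76470588 152.47058824] 17 1.5248119688052968 0.06617129286934022
1
the job is handed in; nothing more can be done
None
```

The job is handed in: the brass nut sits about two turns loose (mark within about 5° of that, from the wrist camera), the drill plate is swung open to its stop (about 1.52 rad from the top camera) and the arm is clear; I viewed 12 pictures, over the limit of 10, and did not re-measure the lens or the loose things round the jig.

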